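# Open the tea-light box by its turn buttons

### The job

Two small wooden boxes stand on the worktop, one with a blue lid and one with a yellow lid, each lid held down by two turn buttons. Open the blue one: turn both of its turn buttons aside, lift the blue lid out by its handle, and set it down gently on the wooden chopping board, lying flat with its handle up.

Things in the scene. Friction and masses are not known exactly. Their poses are not given: they have to be found in the camera images.
- panel_blue: Blue lid (mm): panel 100 (x) x 70 (y) x 8, 0.15 kg; on its middle a dark wooden handle 36 (x) x 12 (y) x 28 high. Origin: centre of the underside, z up. It starts sunk in its light wooden box (164 x 94, 55 high, fixed, long axis = lid x, about world x), 2 mm play all round, top flush with the rim 55 above the worktop; it lifts straight up. A like box with a yellow lid is beside it, on either side.
- button_blue_near (a joint): Turn button at the near (-x) end of the blue lid: metal bar 56 x 12 x 18 high, underside 56.5 above the worktop, on an upright pivot through its middle, at x = -65, y = 0 in the seated lid's frame. Value (rad): 0 = along the lid's x, holding it down by 13 mm; + = counter-clockwise from above; stops at -1.6, 1.6. Starts within 0.25 of 0; beyond 1.25 either way it clears the lid. Stays where left.
- button_blue_far (a joint): Turn button at the far (+x) end of the blue lid: a dark metal bar like the near one, same heights, values, stops and starts, both with light friction (0.04 N m); its pivot lies at x = +65, y = 0 in the seated lid's frame.
- board: Brown wooden chopping board lying loose on the worktop to the left of the boxes, empty, 0.9 kg, 210 (x) by 300 (y), top 21 above the worktop. Origin: centre of the underside; z up.

How it is judged:
On the way, in this order (a step that is already met when the one before it is completed fails the run):
1. both turn buttons of the blue lid are turned aside (more than 63 degrees from where they hold it) ((value of joint button_blue_near above 1.1 rad or value of joint button_blue_near below -1.1 rad) and (value of joint button_blue_far above 1.1 rad or value of joint button_blue_far below -1.1 rad)), for 0.2 s.
2. the blue lid is lifted out of its box in the fingers (height (world z) of panel_blue above 0.07 m and contact force between the fingers and panel_blue above 0.3 N), for 0.1 s.
At the end, for the whole second after the job is handed in: The blue lid lies at rest on the chopping board, handle up: its centre at least 15 mm inside the board's edges, its underside on the board's top (within 9 mm), level within 8 degrees (x of panel_blue in the frame of board between -0.09 and 0.09 m and y of panel_blue in the frame of board between -0.135 and 0.135 m and z of panel_blue in the frame of board between 0.014 and 0.03 m and angle between panel_blue's own z axis and vertical below 0.15 rad and linear speed of each of panel_blue, board below 0.02 m/s); the robot touches nothing.
It fails at once if the blue lid is dropped (from more than about 30 mm) or thrown (linear speed of panel_blue above 0.75 m/s and contact force between the fingers and panel_blue below 0.05 N).
It also fails if it takes over 61 s, if anything falls off the work surface, if the arm or the gripper's body presses on something with over 40 N, if the wrist force passes 120 N, or if a joint passes its speed limit or range.

### The arm

A 6-joint arm with a two-finger parallel gripper is mounted at the origin on a cart in front of the work surface, level with it; the furniture and walls round the work are solid. World frame = base frame: x ahead of the robot, y to its left, z up, the work surface at z = 0. Lengths are in m, angles in rad, forces in N, time in s.
With the tool pointing down it reaches from about 0.275 to 0.825 m from the base axis. Payload 4.9 kg.
Tool frame: the origin (TCP) lies at the very end of the fingers, on their centre line; the grasp point (between the pads) lies 19 mm behind it; z points along the fingers, y is the line along which they close (so a half turn about z gives the same grasp; the last joint's range is limited). The gripper opens to 85 mm and grips with 20 to 120 N. Pads are 22 mm wide; open, the fingers measure 114 mm over their backs; the gripper's body (76 mm by 85 mm) begins 54 mm behind the grasp point. The pads swing forward as they close: fully open they stand 13 mm farther back than shut.
Start: joints at [1.061, 0.326, -0.193, 1.052, 0, 1.437], TCP at [0.202, 0.512, 0.231] pointing down, gripper open.
Joint ranges: [-2.65, 2.65], [-0.97, 1.79], [-1.3, 1.35], [-1.93, 2.1], [-1.47, 1.37], [-3.14, 3.14]. Speed limits (rad/s): [2.57, 2.57, 3.14, 3.14, 3.14, 3.14].

### API

Orientations are given as a rotation vector (axis times angle).
In Python, from bench import robot, eyes gives the robot as it stands.
- The arm moves only by the tool send_rows, never from a script. Its argument "commands" is a list of rows, each an object of numbers: "gripper": the closure, from 0 (fully open) to 1 (shut); "x", "y", "z": the shift along the tool's x, y, z in m; "rx", "ry", "rz": the turn, a rotation vector about the tool's x, y, z in degrees. A call has 1 to 5 rows; each row shifts and turns the commanded pose from where the row before left it, along the tool's axes as they then stand; what a row does not reach is not made up. A row lasts 1/8 s, in which the tool goes at most 62.5 mm and 10.7 degrees, less where a joint would pass 70% of its speed; a pose out of reach is approached as far as the arm can. A call with a gripper value outside its range is refused whole. The fingers move at their own pace and stop on an object; the grip force is fixed at half the most. Time passes only in rows, so rows that do not move let the fingers close. It gives the time, the measured TCP pose, the force, the opening and the grip force at its end, in the units of the state.
- robot.get_obs(): the state, without advancing time (a new reading comes with each control period).
- eyes.camera(name): name is "side" or "top"; returns the picture (400x640x3 uint8, blue, green, red); there is no depth.
- eyes.camera_info(name): a dict with "fx", "fy", "cx", "cy" (pixels), "distortion" ([k1, k2, p1, p2, k3] as OpenCV has them; the pictures are not rectified), "view" (4x4, takes a point from world to camera coordinates). Camera axes: x right, y up, looking along -z (the intrinsics and any distortion apply to the point x, -y, -z); pixel columns grow to the right and rows downward; lengths in m; the calibration is good to about 2 mm. A picture is of the moment at which its call begins. camera_info takes no time and is no camera call.
- robot.hand_in(): hands the job in; it is judged then, once.
The state is a dict: "t": time; "joints": joint angles; "joint_velocities": joint speeds; "effort": joint torques, N m; "eef_pos": TCP position; "orientation": TCP orientation; "ft_force": force on the tool from outside, world axes, zero at the start; "torque": the same for the moment, N m; "finger_gap": finger opening in m; "grip_force": force on a finger pad.
Only numpy, scipy, OpenCV 4.12 (cv2) and the standard library are available. Lean on these libraries where they do the work, as an engineer would, in place of code of your own. Each camera call takes 0.05 s, during which the arm holds its last target. There are 200 camera calls.

## Working session

There is one attempt and no reset: what is moved stays moved. The work goes in short steps, Python scripts to look and compute and a tool call to move; the robot and the scene stay as the last step left them, time stands still between calls to the robot, and variables do not carry over. Pictures are saved under pics/ and viewed, at most 10 in all, crops included, and the job is handed in when it is done.

Besides the shell and the picture viewer there is one more tool, called after ">>>" as name(argument=value, ...), one argument or row to a line, values as JSON. send_rows: Moves the arm, as the interface text tells. Its arguments: {"type":"object","properties":{"commands":{"type":"array","items":{"type":"object","properties":{"gripper":{"type":"number"},"x":{"type":"number"},"y":{"type":"number"},"z":{"type":"number"},"rx":{"type":"number"},"ry":{"type":"number"},"rz":{"type":"number"}}}}},"required":["commands"]}

```bash
mkdir -p pics; cat > h.py <<'E'
import numpy as np, cv2
from bench import robot, eyes
def snap(n,f):
    im=np.asarray(eyes.camera(n)); cv2.imwrite('pics/'+f,im); return im
def ray(n,uv,z):
    c=eyes.camera_info(n); K=np.array([[c['fx'],0,c['cx']],[0,c['fy'],c['cy']],[0,0,1.]])
    p=cv2.undistortPoints(np.array(uv,float).reshape(-1,1,2),K,np.array(c['distortion'],float))[:,0]
    V=np.array(c['view']); R=V[:3,:3]; o=-R.T@V[:3,3]
    d=np.c_[p[:,0],-p[:,1],-np.ones(len(p))]@R
    return o+d*((z-o[2])/d[:,2])[:,None]
def proj(n,P):
    c=eyes.camera_info(n); K=np.array([[c['fx'],0,c['cx']],[0,c['fy'],c['cy']],[0,0,1.]])
    V=np.array(c['view']); q=np.atleast_2d(P)@V[:3,:3].T+V[:3,3]; q=q*[1,-1,-1]
    return cv2.projectPoints(q,np.zeros(3),np.zeros(3),K,np.array(c['distortion'],float))[0][:,0]
E
python3 - <<'E'
from h import *
a=snap('top','top0.png'); b=snap('side','side0.png')
o=robot.get_obs(); print(o['t'],o['eef_pos'],o['orientation'],o['finger_gap'])
for n in('top','side'):
    V=np.array(eyes.camera_info(n)['view']); print(n,-V[:3,:3].T@V[:3,3],V[:3,:3].round(2).tolist())
E
```

```text
0.1 [0.2015881  0.51117967 0.23058188] [-5.86722887e-01 -3.08581678e+00  2.29753501e-03] 0.08589732157135661
top [0.4034666  0.20636751 0.93738255] [[0.02, -1.0, -0.01], [0.99, 0.02, 0.12], [-0.12, -0.01, 0.99]]
side [ 0.15634226 -0.48375589  0.39514666] [[0.89, -0.46, 0.03], [0.16, 0.35, 0.92], [-0.44, -0.81, 0.38]]
```

View pics/top0.png

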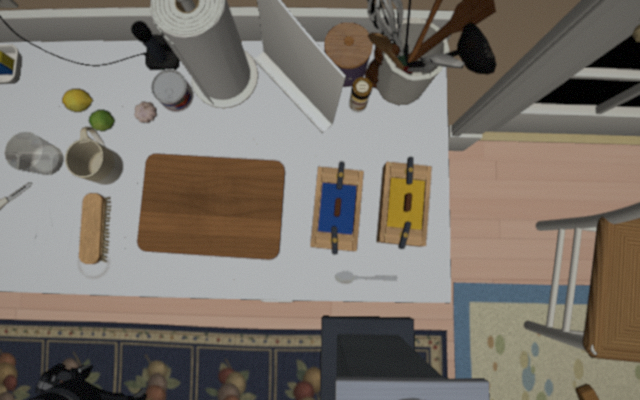

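View pics/side0.png

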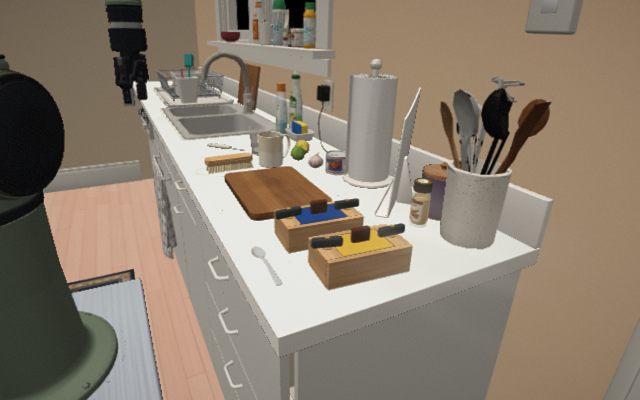

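The top view has image up = +x and image right = -y. It shows the blue box at about (338,208), the board at about (212,206) and the yellow box to the right of the blue. I'll enlarge the blue box.

```bash
python3 - <<'E'
import cv2
a=cv2.imread('pics/top0.png')[155:260,295:440]
cv2.imwrite('pics/c0.png',cv2.resize(a,None,fx=5.5,fy=5.5,interpolation=cv2.INTER_CUBIC))
E
```

```text
(no output)
```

View pics/c0.png

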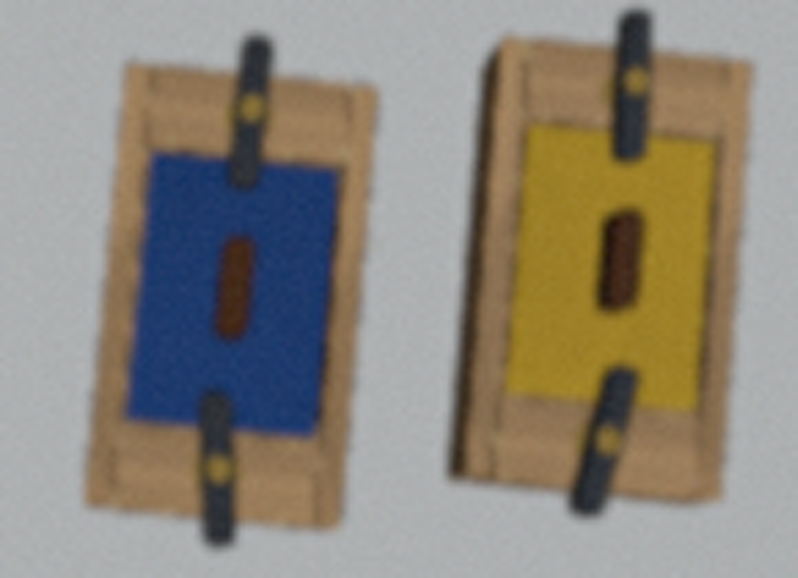

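The crop shows the far pivot at (252,107), the near pivot at (217,468), and the blue rim corners at (128,63), (375,87), (340,527), (88,505). Next I'll convert these to world positions.

```bash
python3 - <<'E'
from h import *
f=lambda L:[(295-.41+x/5.5,155-.41+y/5.5) for x,y in L]
np.set_printoptions(precision=4,suppress=True)
piv=ray('top',f([(217,468),(252,107)]),.0745);print('piv near,far',piv)
e=ray('top',f([(219,545),(216,393),(243,187),(258,38)]),.0745);print('ends',e)
c=ray('top',f([(128,63),(375,87),(340,527),(88,505)]),.055);print('rim',c,c.mean(0))
print('handle',ray('top',f([(235,288)]),.083))
d=piv[1]-piv[0];print('len',np.linalg.norm(d),'yaw',np.degrees(np.arctan2(d[1],d[0])),'mid',piv.mean(0))
for a,b in((0,1),(2,3)):
  v=e[b]-e[a];print('btn yaw',np.degrees(np.arctan2(v[1],v[0])),np.linalg.norm(v))
b=ray('top',[(148,153),(286,161),(279,260),(138,249)],.021);print('board',b,b.mean(0))
from scipy.spatial.transform import Rotation as R
o=robot.get_obs();print(R.from_rotvec(o['orientation']).as_matrix())
E
```

```text
piv near,far [[0.4317 0.171  0.0745]
 [0.5612 0.16   0.0745]]
ends [[0.4047 0.1699 0.0745]
 [0.4582 0.1717 0.0745]
 [0.5321 0.1629 0.0745]
 [0.5865 0.1581 0.0745]]
rim [[0.5804 0.2047 0.055 ]
 [0.573  0.1137 0.055 ]
 [0.4119 0.1256 0.055 ]
 [0.4182 0.2165 0.055 ]] [0.4959 0.1652 0.055 ]
handle [[0.4948 0.1658 0.083 ]]
len 0.12996992804369878 yaw -4.856996608366788 mid [0.4965 0.1655 0.0745]
btn yaw 1.8544490472379305 0.053550217489615914
btn yaw -5.09166402855351 0.05461558162295303
board [[0.6103 0.568  0.021 ]
 [0.597  0.272  0.021 ]
 [0.3898 0.2813 0.021 ]
 [0.4061 0.5766 0.021 ]] [0.5008 0.4245 0.021 ]
[[-0.9302  0.367  -0.0008]
 [ 0.367   0.9302 -0.0013]
 [ 0.0002 -0.0015 -1.    ]]
```

>>> send_rows(
  commands=[
    {"x":-0.042,"y":-0.029,"gripper":0.6},
    {"x":-0.042,"y":-0.029},
    {"x":-0.042,"y":-0.029},
    {"x":-0.042,"y":-0.029},
    {"x":-0.042,"y":-0.029},
  ],
)

```text
invalid input
```

>>> send_rows(
  commands=[
    {"x":-0.042,"y":-0.029},
    {"x":-0.042,"y":-0.029},
    {"x":-0.044,"y":-0.029},
    {"rz":-10},
    {"rz":-10},
  ],
)

```text
invalid input
```

```bash
cat >> h.py <<'E'
from scipy.spatial.transform import Rotation as Rt
def go(xyz,yawy):
    "shift along tool axes to xyz, and rz (deg) to bring tool y to yaw"
    o=robot.get_obs(); M=Rt.from_rotvec(o['orientation']).as_matrix()
    y=np.degrees(np.arctan2(M[1,1],M[0,1]))
    print('t',round(o['t'],2),'pos',np.round(o['eef_pos'],4),'yawy',round(y,2),'tilt',np.round(M[:2,2],4),'gap',round(o['finger_gap'],4),'grip',round(o['grip_force'],1),'f',np.round(o['ft_force'],1))
    print('shift',np.round(M.T@(np.array(xyz)-o['eef_pos']),4),'rz',round(-((yawy-y+180)%360-180),1))
E
python3 -c "
from h import *
go([.4317,.171,.10],91.85)"
```

```text
t 0.1 pos [0.2016 0.5112 0.2306] yawy 68.47 tilt [-0.0008 -0.0013] gap 0.0859 grip 0.0 f [0.3 0.3 0.9]
shift [-0.3389 -0.2318  0.1309] rz -23.4
```

Rows may need all the fields.

>>> send_rows(
  commands=[
    {"x":-0.042,"y":-0.029,"z":0,"rx":0,"ry":0,"rz":0,"gripper":0.6},
    {"x":-0.042,"y":-0.029,"z":0,"rx":0,"ry":0,"rz":0,"gripper":0.6},
    {"x":-0.042,"y":-0.029,"z":0,"rx":0,"ry":0,"rz":0,"gripper":0.6},
    {"x":-0.042,"y":-0.029,"z":0,"rx":0,"ry":0,"rz":0,"gripper":0.6},
    {"x":-0.042,"y":-0.029,"z":0,"rx":0,"ry":0,"rz":0,"gripper":0.6},
  ],
)

```text
t: 0.72
eef_pos: [0.3445, 0.2982, 0.2311]
orientation: [-0.586, -3.086, 0.0]
ft_force: [0.6, 0.2, -0.1]
finger_gap: 0.0344
grip_force: 0.0
```

>>> send_rows(
  commands=[
    {"x":-0.042,"y":-0.029,"z":0,"rx":0,"ry":0,"rz":0,"gripper":0.6},
    {"x":-0.042,"y":-0.029,"z":0,"rx":0,"ry":0,"rz":0,"gripper":0.6},
    {"x":-0.044,"y":-0.029,"z":0.03,"rx":0,"ry":0,"rz":0,"gripper":0.6},
    {"x":0,"y":0,"z":0.04,"rx":0,"ry":0,"rz":-10,"gripper":0.6},
    {"x":0,"y":0,"z":0.04,"rx":0,"ry":0,"rz":-10,"gripper":0.6},
  ],
)

```text
t: 1.35
eef_pos: [0.4315, 0.1709, 0.1201]
orientation: [0.036, 3.141, 0.0]
ft_force: [0.4, -0.0, 0.1]
finger_gap: 0.0339
grip_force: 0.0
```

>>> send_rows(
  commands=[
    {"x":0,"y":0,"z":0,"rx":0,"ry":0,"rz":-3.4,"gripper":0.6},
    {"x":0,"y":0,"z":0,"rx":0,"ry":0,"rz":0,"gripper":0.6},
  ],
)

```text
t: 1.6
eef_pos: [0.4306, 0.1716, 0.1206]
orientation: [0.05, -3.14, 0.001]
ft_force: [1.0, 0.5, -1.1]
finger_gap: 0.0342
grip_force: 0.0
```

```bash
python3 -c "
from h import *
go([.4317,.171,.060],91.85)
a=snap('side','s1.png')[170:290,220:440]
cv2.imwrite('pics/s1c.png',cv2.resize(a,None,fx=3.6,fy=3.6,interpolation=cv2.INTER_CUBIC))"
```

```text
t 1.6 pos [0.4306 0.1716 0.1206] yawy 91.81 tilt [-0.0015 -0.0004] gap 0.0342 grip 0.0 f [ 1.   0.5 -1.1]
shift [-0.0012 -0.0006  0.0606] rz -0.0
```

View pics/s1c.png

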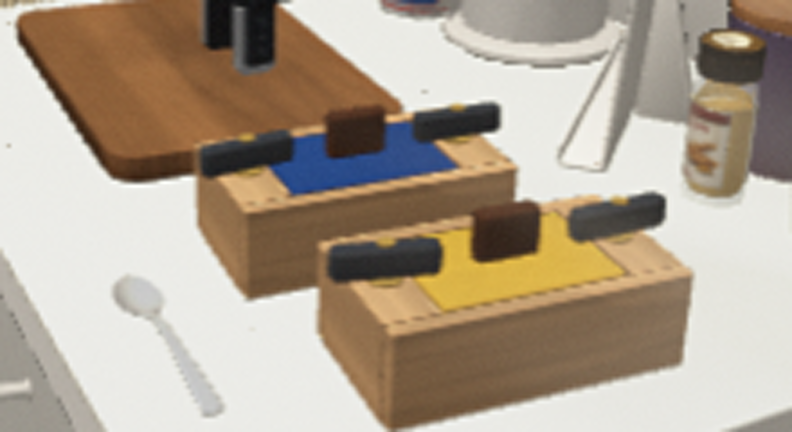

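The side view shows the fingers above the near button, straddling it, so I'll descend.

>>> send_rows(
  commands=[
    {"x":-0.001,"y":-0.0005,"z":0.03,"rx":0,"ry":0,"rz":0,"gripper":0.6},
    {"x":0,"y":0,"z":0.02,"rx":0,"ry":0,"rz":0,"gripper":0.6},
    {"x":0,"y":0,"z":0.0095,"rx":0,"ry":0,"rz":0,"gripper":0.6},
    {"x":0,"y":0,"z":0,"rx":0,"ry":0,"rz":0,"gripper":0.8},
    {"x":0,"y":0,"z":0,"rx":0,"ry":0,"rz":0,"gripper":0.8},
  ],
)

```text
t: 2.28
eef_pos: [0.4328, 0.1715, 0.0626]
orientation: [-0.051, 3.14, 0.0]
ft_force: [0.5, 0.0, 0.3]
finger_gap: 0.0172
grip_force: 0.0
```

>>> send_rows(
  commands=[
    {"x":0,"y":0,"z":0,"rx":0,"ry":0,"rz":-10,"gripper":0.8},
    {"x":0,"y":0,"z":0,"rx":0,"ry":0,"rz":-10,"gripper":0.8},
    {"x":0,"y":0,"z":0,"rx":0,"ry":0,"rz":-10,"gripper":0.8},
    {"x":0,"y":0,"z":0,"rx":0,"ry":0,"rz":-10,"gripper":0.8},
    {"x":0,"y":0,"z":0,"rx":0,"ry":0,"rz":-10,"gripper":0.8},
  ],
)

```text
t: 2.9
eef_pos: [0.4328, 0.17, 0.0626]
orientation: [1.38, -2.822, 0.006]
ft_force: [0.3, -4.8, -0.2]
finger_gap: 0.017
grip_force: 1.8
```

>>> send_rows(
  commands=[
    {"x":0,"y":0,"z":0,"rx":0,"ry":0,"rz":-10,"gripper":0.8},
    {"x":0,"y":0,"z":0,"rx":0,"ry":0,"rz":-10,"gripper":0.8},
    {"x":0,"y":0,"z":0,"rx":0,"ry":0,"rz":-10,"gripper":0.8},
    {"x":0,"y":0,"z":0,"rx":0,"ry":0,"rz":-8,"gripper":0.8},
    {"x":0,"y":0,"z":0,"rx":0,"ry":0,"rz":0,"gripper":0.8},
  ],
)

```text
t: 3.52
eef_pos: [0.4338, 0.1711, 0.0629]
orientation: [-2.215, 2.225, -0.004]
ft_force: [1.8, -2.3, 2.5]
finger_gap: 0.017
grip_force: 1.2
```

```bash
python3 -c "
from h import *
go([.4317,.171,.12],180)
a=snap('side','s2.png')[170:290,220:440]
cv2.imwrite('pics/s2c.png',cv2.resize(a,None,fx=3.6,fy=3.6,interpolation=cv2.INTER_CUBIC))"
```

```text
t 3.52 pos [0.4338 0.1711 0.0629] yawy 179.74 tilt [ 0.0033 -0.0006] gap 0.017 grip 1.2 f [ 1.8 -2.3  2.5]
shift [ 0.0001  0.0019 -0.0572] rz -0.3
```

View pics/s2c.png

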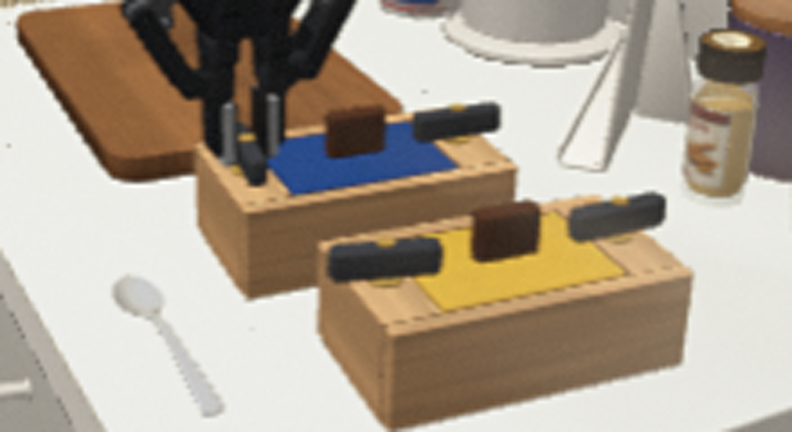

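The near button now lies across the box end, about 80-85° from holding. Next is the far one.

>>> send_rows(
  commands=[
    {"x":0,"y":0,"z":-0.03,"rx":0,"ry":0,"rz":0,"gripper":0.75},
    {"x":0,"y":0,"z":-0.03,"rx":0,"ry":0,"rz":0,"gripper":0.6},
    {"x":0.003,"y":-0.043,"z":0,"rx":0,"ry":0,"rz":0,"gripper":0.6},
    {"x":0.004,"y":-0.043,"z":0,"rx":0,"ry":0,"rz":0,"gripper":0.6},
    {"x":0.004,"y":-0.042,"z":0,"rx":0,"ry":0,"rz":0,"gripper":0.6},
  ],
)

```text
t: 4.2
eef_pos: [0.561, 0.1605, 0.1222]
orientation: [-2.217, 2.225, 0.002]
ft_force: [1.2, -0.4, 0.0]
finger_gap: 0.0338
grip_force: 0.0
```

>>> send_rows(
  commands=[
    {"x":0,"y":0,"z":0,"rx":0,"ry":0,"rz":10,"gripper":0.6},
    {"x":0,"y":0,"z":0,"rx":0,"ry":0,"rz":10,"gripper":0.6},
    {"x":0,"y":0,"z":0,"rx":0,"ry":0,"rz":10,"gripper":0.6},
    {"x":0,"y":0,"z":0,"rx":0,"ry":0,"rz":10,"gripper":0.6},
    {"x":0,"y":0,"z":0,"rx":0,"ry":0,"rz":10,"gripper":0.6},
  ],
)

```text
t: 4.82
eef_pos: [0.5595, 0.1605, 0.1218]
orientation: [1.06, -2.957, -0.002]
ft_force: [0.2, -0.4, -1.0]
finger_gap: 0.0344
grip_force: 0.0
```

>>> send_rows(
  commands=[
    {"x":0,"y":0,"z":0,"rx":0,"ry":0,"rz":10,"gripper":0.6},
    {"x":0,"y":0,"z":0,"rx":0,"ry":0,"rz":10,"gripper":0.6},
    {"x":0,"y":0,"z":0,"rx":0,"ry":0,"rz":10,"gripper":0.6},
    {"x":0,"y":0,"z":0,"rx":0,"ry":0,"rz":10,"gripper":0.6},
    {"x":0,"y":0,"z":0,"rx":0,"ry":0,"rz":5,"gripper":0.6},
  ],
)

```text
t: 5.45
eef_pos: [0.5595, 0.1605, 0.1218]
orientation: [-0.149, -3.137, -0.002]
ft_force: [-0.4, 0.4, 0.5]
finger_gap: 0.0343
grip_force: 0.0
```

>>> send_rows(
  commands=[
    {"x":0,"y":0,"z":0,"rx":0,"ry":0,"rz":0,"gripper":0.6},
  ],
)

```text
t: 5.58
eef_pos: [0.5596, 0.1604, 0.1218]
orientation: [-0.141, -3.138, -0.001]
ft_force: [0.4, -0.5, 0.2]
finger_gap: 0.0339
grip_force: 0.0
```

```bash
python3 -c "
from h import *
go([.5612,.160,.0615],84.9)"
```

```text
t 5.58 pos [0.5596 0.1604 0.1218] yawy 84.86 tilt [-0.0008  0.0007] gap 0.0339 grip 0.0 f [ 0.4 -0.5  0.2]
shift [-0.0016 -0.0003  0.0603] rz -0.0
```

>>> send_rows(
  commands=[
    {"x":-0.0015,"y":0,"z":0.03,"rx":0,"ry":0,"rz":0,"gripper":0.6},
    {"x":0,"y":0,"z":0.02,"rx":0,"ry":0,"rz":0,"gripper":0.6},
    {"x":0,"y":0,"z":0.01,"rx":0,"ry":0,"rz":0,"gripper":0.6},
    {"x":0,"y":0,"z":0,"rx":0,"ry":0,"rz":0,"gripper":0.8},
    {"x":0,"y":0,"z":0,"rx":0,"ry":0,"rz":0,"gripper":0.8},
  ],
)

```text
t: 6.2
eef_pos: [0.5622, 0.1601, 0.0626]
orientation: [0.14, 3.137, 0.001]
ft_force: [0.1, 0.5, 0.1]
finger_gap: 0.0171
grip_force: 0.0
```

>>> send_rows(
  commands=[
    {"x":0,"y":0,"z":0,"rx":0,"ry":0,"rz":-10,"gripper":0.8},
    {"x":0,"y":0,"z":0,"rx":0,"ry":0,"rz":-10,"gripper":0.8},
    {"x":0,"y":0,"z":0,"rx":0,"ry":0,"rz":-10,"gripper":0.8},
    {"x":0,"y":0,"z":0,"rx":0,"ry":0,"rz":-10,"gripper":0.8},
    {"x":0,"y":0,"z":0,"rx":0,"ry":0,"rz":-10,"gripper":0.8},
  ],
)

```text
t: 6.82
eef_pos: [0.5622, 0.1583, 0.0628]
orientation: [1.206, -2.901, 0.006]
ft_force: [-0.0, -4.5, 0.4]
finger_gap: 0.0167
grip_force: 2.0
```

>>> send_rows(
  commands=[
    {"x":0,"y":0,"z":0,"rx":0,"ry":0,"rz":-10,"gripper":0.8},
    {"x":0,"y":0,"z":0,"rx":0,"ry":0,"rz":-10,"gripper":0.8},
    {"x":0,"y":0,"z":0,"rx":0,"ry":0,"rz":-10,"gripper":0.8},
    {"x":0,"y":0,"z":0,"rx":0,"ry":0,"rz":-10,"gripper":0.8},
    {"x":0,"y":0,"z":0,"rx":0,"ry":0,"rz":-4,"gripper":0.8},
  ],
)

```text
t: 7.45
eef_pos: [0.5636, 0.159, 0.0632]
orientation: [-2.201, 2.24, -0.006]
ft_force: [3.2, -2.4, -0.1]
finger_gap: 0.017
grip_force: 1.4
```

>>> send_rows(
  commands=[
    {"x":0,"y":0,"z":0,"rx":0,"ry":0,"rz":0,"gripper":0.75},
    {"x":0,"y":0,"z":-0.03,"rx":0,"ry":0,"rz":0,"gripper":0.7},
    {"x":0,"y":0,"z":-0.04,"rx":0,"ry":0,"rz":0,"gripper":0.6},
    {"x":0,"y":0,"z":0,"rx":0,"ry":0,"rz":0,"gripper":0.6},
  ],
)

```text
t: 7.95
eef_pos: [0.5642, 0.1606, 0.1356]
orientation: [-2.194, 2.24, -0.006]
ft_force: [0.4, 0.6, -0.4]
finger_gap: 0.034
grip_force: 0.0
```

```bash
python3 -c "
from h import *
go([.4963,.1657,.13],85.1)
a=snap('side','s3.png')[170:290,220:440]
cv2.imwrite('pics/s3c.png',cv2.resize(a,None,fx=3.6,fy=3.6,interpolation=cv2.INTER_CUBIC))"
```

```text
t 7.95 pos [0.5642 0.1606 0.1356] yawy 178.82 tilt [0.0068 0.0015] gap 0.034 grip 0.0 f [ 0.4  0.6 -0.4]
shift [-0.0037  0.068   0.0052] rz 93.7
```

View pics/s3c.png

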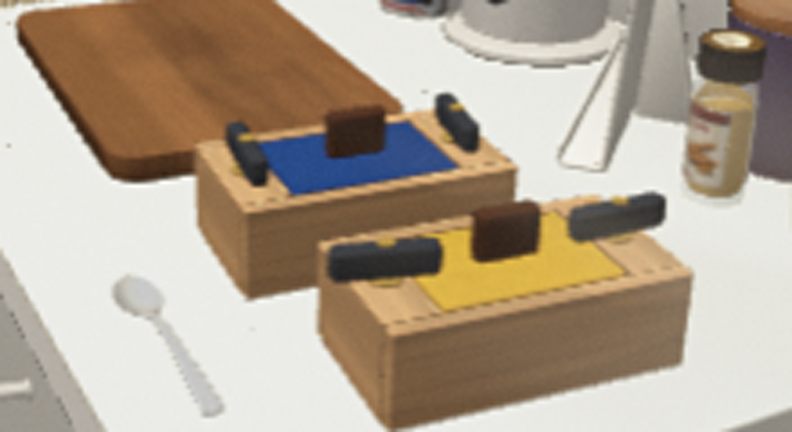

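Both blue buttons are turned aside and lie parallel to the lid's end edges. Next I'll move over the handle.

>>> send_rows(
  commands=[
    {"x":-0.002,"y":0.034,"z":0,"rx":0,"ry":0,"rz":0,"gripper":0.6},
    {"x":-0.002,"y":0.034,"z":0,"rx":0,"ry":0,"rz":0,"gripper":0.5},
    {"x":0,"y":0,"z":0,"rx":0,"ry":0,"rz":10,"gripper":0.5},
    {"x":0,"y":0,"z":0,"rx":0,"ry":0,"rz":10,"gripper":0.5},
    {"x":0,"y":0,"z":0,"rx":0,"ry":0,"rz":10,"gripper":0.5},
  ],
)

```text
t: 8.62
eef_pos: [0.4926, 0.1653, 0.1308]
orientation: [1.534, -2.739, -0.001]
ft_force: [-0.4, 0.7, 0.8]
finger_gap: 0.0429
grip_force: 0.0
```

>>> send_rows(
  commands=[
    {"x":0,"y":0,"z":0,"rx":0,"ry":0,"rz":10,"gripper":0.5},
    {"x":0,"y":0,"z":0,"rx":0,"ry":0,"rz":10,"gripper":0.5},
    {"x":0,"y":0,"z":0,"rx":0,"ry":0,"rz":10,"gripper":0.5},
    {"x":0,"y":0,"z":0,"rx":0,"ry":0,"rz":10,"gripper":0.5},
    {"x":0,"y":0,"z":0,"rx":0,"ry":0,"rz":10,"gripper":0.5},
  ],
)

```text
t: 9.25
eef_pos: [0.4927, 0.1652, 0.1307]
orientation: [0.233, -3.131, -0.0]
ft_force: [-0.7, -0.1, -0.0]
finger_gap: 0.0426
grip_force: 0.0
```

>>> send_rows(
  commands=[
    {"x":0,"y":0,"z":0,"rx":0,"ry":0,"rz":10,"gripper":0.5},
    {"x":0,"y":0,"z":0,"rx":0,"ry":0,"rz":3.7,"gripper":0.5},
    {"x":0,"y":0,"z":0,"rx":0,"ry":0,"rz":0,"gripper":0.5},
  ],
)

```text
t: 9.62
eef_pos: [0.4928, 0.1652, 0.1309]
orientation: [-0.132, -3.137, 0.0]
ft_force: [0.3, -0.1, -0.2]
finger_gap: 0.0426
grip_force: 0.0
```

```bash
python3 -c "
from h import *
go([.4963,.1657,.063],85.1)"
```

```text
t 9.62 pos [0.4928 0.1652 0.1309] yawy 85.19 tilt [-0.0018 -0.0001] gap 0.0426 grip 0.0 f [ 0.3 -0.1 -0.2]
shift [-0.0035  0.0008  0.0679] rz 0.1
```

>>> send_rows(
  commands=[
    {"x":-0.0035,"y":0.001,"z":0.03,"rx":0,"ry":0,"rz":0,"gripper":0.5},
    {"x":0,"y":0,"z":0.025,"rx":0,"ry":0,"rz":0,"gripper":0.5},
    {"x":0,"y":0,"z":0.014,"rx":0,"ry":0,"rz":0,"gripper":0.5},
    {"x":0,"y":0,"z":0,"rx":0,"ry":0,"rz":0,"gripper":0.8},
    {"x":0,"y":0,"z":0,"rx":0,"ry":0,"rz":0,"gripper":1},
  ],
)

```text
t: 10.25
eef_pos: [0.4977, 0.166, 0.0635]
orientation: [0.132, 3.138, 0.0]
ft_force: [1.4, -0.3, -0.7]
finger_gap: 0.0105
grip_force: 60.9
```

>>> send_rows(
  commands=[
    {"x":0,"y":0,"z":0,"rx":0,"ry":0,"rz":0,"gripper":1},
    {"x":0,"y":0,"z":0,"rx":0,"ry":0,"rz":0,"gripper":1},
    {"x":0,"y":0,"z":0,"rx":0,"ry":0,"rz":0,"gripper":1},
  ],
)

```text
t: 10.62
eef_pos: [0.4977, 0.166, 0.0633]
orientation: [0.132, 3.138, 0.0]
ft_force: [-0.0, 0.2, 1.9]
finger_gap: 0.01
grip_force: 61.6
```

Gripped. I'll lift gently.

>>> send_rows(
  commands=[
    {"x":0,"y":0,"z":-0.006,"rx":0,"ry":0,"rz":0,"gripper":1},
    {"x":0,"y":0,"z":-0.01,"rx":0,"ry":0,"rz":0,"gripper":1},
    {"x":0,"y":0,"z":-0.015,"rx":0,"ry":0,"rz":0,"gripper":1},
    {"x":0,"y":0,"z":-0.025,"rx":0,"ry":0,"rz":0,"gripper":1},
    {"x":0,"y":0,"z":-0.025,"rx":0,"ry":0,"rz":0,"gripper":1},
  ],
)

```text
t: 11.25
eef_pos: [0.4974, 0.1659, 0.1454]
orientation: [0.132, 3.138, 0.0]
ft_force: [0.1, -0.4, -1.3]
finger_gap: 0.0109
grip_force: 61.1
```

>>> send_rows(
  commands=[
    {"x":0,"y":0,"z":0,"rx":0,"ry":0,"rz":0,"gripper":1},
  ],
)

```text
t: 11.38
eef_pos: [0.4991, 0.1663, 0.1464]
orientation: [0.132, 3.134, 0.002]
ft_force: [0.8, -0.5, -0.0]
finger_gap: 0.0105
grip_force: 61.1
```

```bash
python3 -c "
from h import *
go([.5008,.4245,.14],85.1)
a=snap('side','s4.png')[130:290,200:440]
cv2.imwrite('pics/s4c.png',cv2.resize(a,None,fx=3.3,fy=3.3,interpolation=cv2.INTER_CUBIC))"
```

```text
t 11.38 pos [0.4991 0.1663 0.1464] yawy 85.17 tilt [0.005  0.0009] gap 0.0105 grip 61.1 f [ 0.8 -0.5 -0. ]
shift [0.0201 0.2574 0.0067] rz 0.1
```

View pics/s4c.png

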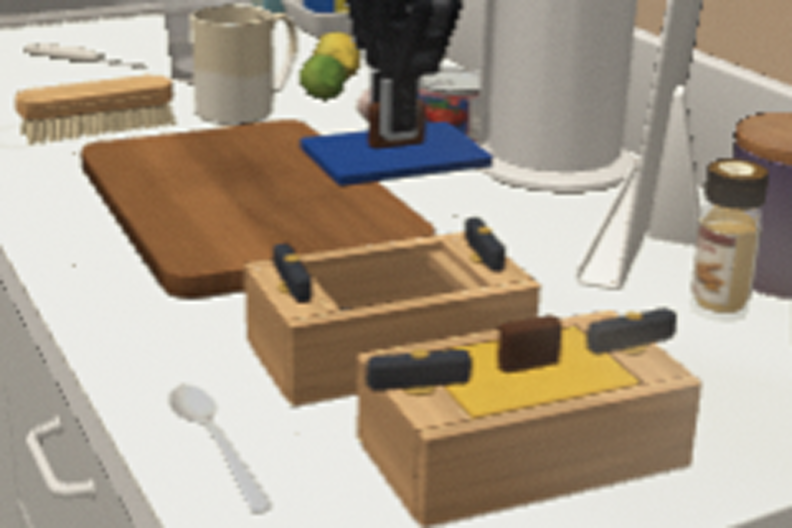

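The lid is held level and clear of its box. I'll carry it to the board.

>>> send_rows(
  commands=[
    {"x":0,"y":0.015,"z":0,"rx":0,"ry":0,"rz":0,"gripper":1},
    {"x":0.003,"y":0.028,"z":0,"rx":0,"ry":0,"rz":0,"gripper":1},
    {"x":0.003,"y":0.03,"z":0,"rx":0,"ry":0,"rz":0,"gripper":1},
    {"x":0.003,"y":0.03,"z":0,"rx":0,"ry":0,"rz":0,"gripper":1},
    {"x":0.003,"y":0.03,"z":0,"rx":0,"ry":0,"rz":0,"gripper":1},
  ],
)

```text
t: 12.05
eef_pos: [0.4955, 0.3011, 0.1424]
orientation: [-0.131, -3.137, 0.001]
ft_force: [0.3, 0.3, -1.8]
finger_gap: 0.0107
grip_force: 61.1
```

>>> send_rows(
  commands=[
    {"x":0.003,"y":0.03,"z":0,"rx":0,"ry":0,"rz":0,"gripper":1},
    {"x":0.003,"y":0.03,"z":0,"rx":0,"ry":0,"rz":0,"gripper":1},
    {"x":0,"y":0.025,"z":0,"rx":0,"ry":0,"rz":0,"gripper":1},
    {"x":0,"y":0.015,"z":0,"rx":0,"ry":0,"rz":0,"gripper":1},
    {"x":0,"y":0,"z":0,"rx":0,"ry":0,"rz":0,"gripper":1},
  ],
)

```text
t: 12.68
eef_pos: [0.4983, 0.4004, 0.1428]
orientation: [-0.13, -3.138, 0.001]
ft_force: [-0.5, -1.1, -1.6]
finger_gap: 0.0106
grip_force: 61.1
```

>>> send_rows(
  commands=[
    {"x":0,"y":0,"z":0.025,"rx":0,"ry":0,"rz":0,"gripper":1},
    {"x":0,"y":0,"z":0.03,"rx":0,"ry":0,"rz":0,"gripper":1},
    {"x":0,"y":0,"z":0.025,"rx":0,"ry":0,"rz":0,"gripper":1},
    {"x":0,"y":0,"z":0.012,"rx":0,"ry":0,"rz":0,"gripper":1},
    {"x":0,"y":0,"z":0,"rx":0,"ry":0,"rz":0,"gripper":1},
  ],
)

```text
t: 13.3
eef_pos: [0.4985, 0.3987, 0.0511]
orientation: [-0.134, -3.137, 0.002]
ft_force: [-0.4, 0.5, -0.6]
finger_gap: 0.0106
grip_force: 61.1
```

```bash
python3 -c "
from h import *
go([.5,.40,.0375],85.1)
a=snap('side','s5.png')[130:230,200:360]
cv2.imwrite('pics/s5c.png',cv2.resize(a,None,fx=5,fy=5,interpolation=cv2.INTER_CUBIC))"
```

```text
t 13.3 pos [0.4985 0.3987 0.0511] yawy 85.12 tilt [-0.0016 -0.0012] gap 0.0106 grip 61.1 f [-0.4  0.5 -0.6]
shift [-0.0014  0.0014  0.0136] rz 0.0
```

View pics/s5c.png

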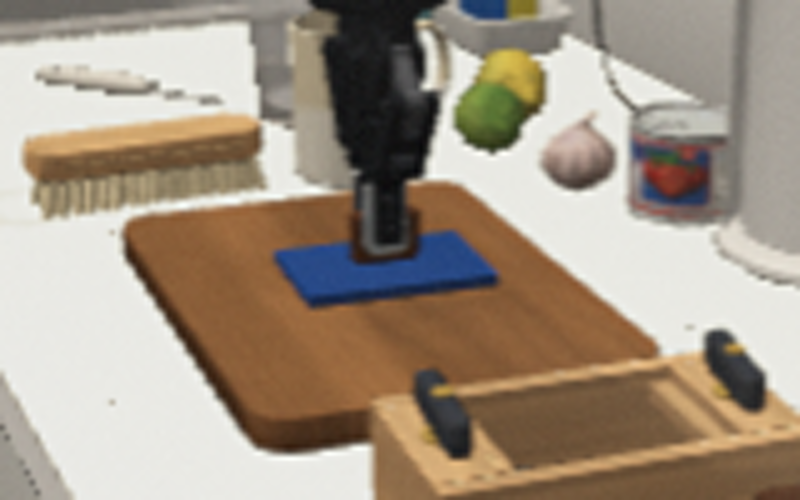

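The lid hangs level over the board, about 14 mm above it. I'll lower it while watching the force.

>>> send_rows(
  commands=[
    {"x":0,"y":0,"z":0.006,"rx":0,"ry":0,"rz":0,"gripper":1},
    {"x":0,"y":0,"z":0.005,"rx":0,"ry":0,"rz":0,"gripper":1},
    {"x":0,"y":0,"z":0.001,"rx":0,"ry":0,"rz":0,"gripper":1},
    {"x":0,"y":0,"z":0,"rx":0,"ry":0,"rz":0,"gripper":1},
  ],
)

```text
t: 13.85
eef_pos: [0.4989, 0.3996, 0.0398]
orientation: [-0.132, -3.139, 0.0]
ft_force: [0.4, 0.7, -0.4]
finger_gap: 0.0106
grip_force: 61.1
```

>>> send_rows(
  commands=[
    {"x":0,"y":0,"z":0.001,"rx":0,"ry":0,"rz":0,"gripper":1},
    {"x":0,"y":0,"z":0,"rx":0,"ry":0,"rz":0,"gripper":1},
  ],
)

```text
t: 14.1
eef_pos: [0.499, 0.3997, 0.0388]
orientation: [0.132, 3.139, 0.0]
ft_force: [-0.1, 0.6, -1.0]
finger_gap: 0.0106
grip_force: 61.1
```

>>> send_rows(
  commands=[
    {"x":0,"y":0,"z":0.001,"rx":0,"ry":0,"rz":0,"gripper":1},
    {"x":0,"y":0,"z":0,"rx":0,"ry":0,"rz":0,"gripper":1},
  ],
)

```text
t: 14.35
eef_pos: [0.4991, 0.3997, 0.0378]
orientation: [0.132, 3.139, 0.0]
ft_force: [0.5, -0.4, -0.7]
finger_gap: 0.0108
grip_force: 61.2
```

>>> send_rows(
  commands=[
    {"x":0,"y":0,"z":0.001,"rx":0,"ry":0,"rz":0,"gripper":1},
    {"x":0,"y":0,"z":0,"rx":0,"ry":0,"rz":0,"gripper":1},
  ],
)

```text
t: 14.6
eef_pos: [0.4991, 0.3997, 0.0378]
orientation: [0.132, 3.138, 0.0]
ft_force: [-1.3, -1.8, 6.2]
finger_gap: 0.0104
grip_force: 62.1
```

Contact shows as 6 N upward, so I'll release and retreat.

>>> send_rows(
  commands=[
    {"x":0,"y":0,"z":0,"rx":0,"ry":0,"rz":0,"gripper":0.75},
    {"x":0,"y":0,"z":0,"rx":0,"ry":0,"rz":0,"gripper":0.5},
    {"x":0,"y":0,"z":0,"rx":0,"ry":0,"rz":0,"gripper":0.5},
    {"x":0,"y":0,"z":-0.03,"rx":0,"ry":0,"rz":0,"gripper":0.5},
    {"x":0,"y":0,"z":-0.04,"rx":0,"ry":0,"rz":0,"gripper":0.5},
  ],
)

```text
t: 15.22
eef_pos: [0.498, 0.3989, 0.1061]
orientation: [-0.132, -3.136, 0.003]
ft_force: [0.6, 1.5, -0.1]
finger_gap: 0.043
grip_force: 0.0
```

>>> send_rows(
  commands=[
    {"x":0,"y":0,"z":-0.04,"rx":0,"ry":0,"rz":0,"gripper":0.5},
    {"x":0,"y":0,"z":-0.02,"rx":0,"ry":0,"rz":0,"gripper":0.5},
    {"x":0,"y":0,"z":0,"rx":0,"ry":0,"rz":0,"gripper":0.5},
    {"x":0,"y":0,"z":0,"rx":0,"ry":0,"rz":0,"gripper":0.5},
  ],
)

```text
t: 15.72
eef_pos: [0.4984, 0.3992, 0.1655]
orientation: [-0.132, -3.137, 0.002]
ft_force: [-0.2, -0.8, -1.7]
finger_gap: 0.0423
grip_force: 0.0
```

```bash
python3 -c "
from h import *
go([.5,.40,.1],85.1)
a=snap('side','s6.png')[130:230,200:360]
cv2.imwrite('pics/s6c.png',cv2.resize(a,None,fx=5,fy=5,interpolation=cv2.INTER_CUBIC))"
```

```text
t 15.72 pos [0.4984 0.3992 0.1655] yawy 85.17 tilt [-0.0014 -0.0009] gap 0.0423 grip 0.0 f [-0.2 -0.8 -1.7]
shift [-0.0016  0.001   0.0655] rz 0.1
```

View pics/s6c.png

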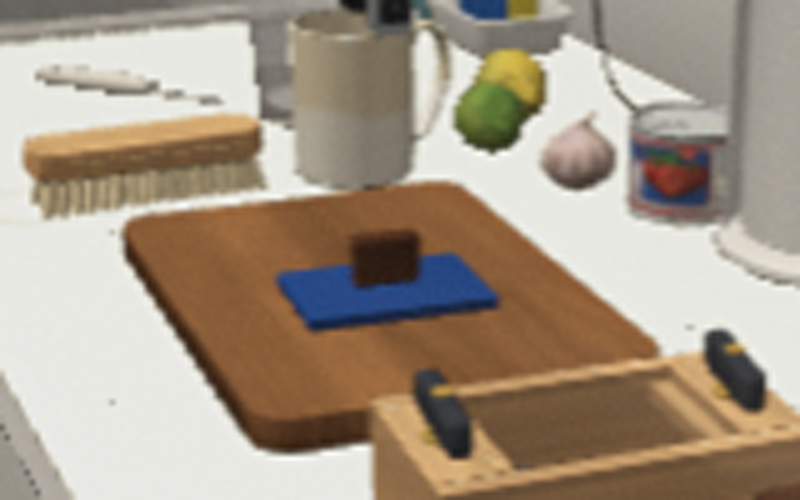

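The lid lies flat, handle up, well inside the board, and the gripper is clear above it.

```bash
python3 -c "
from h import *
print(robot.hand_in())"
```

```text
the job is handed in; nothing more can be done
None
```

I turned both blue turn buttons aside, set the blue lid down flat on the chopping board with its handle up, and handed the job in at about 16 s; no verdict was reported back.

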